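# Put the watch movement away in the dust garage

### The job

On the watchmaker's bench, take the wooden carrier block that holds the round watch movement, set it down in front of the little dust garage in line with its gate, and push it along the bench through the two sprung gate leaves until it is wholly inside, so that both leaves swing shut behind it. Keep the carrier upright.

Things in the scene. Friction and masses are not known exactly. Their poses are not given: they have to be found in the camera images.
- carrier_mid (a point): Centre, 14 mm over the bench, of the carrier: a beech block 90 long (x) x 44 wide (y) x 28 mm high (z up), about 0.12 kg, with a round steel watch movement 35 mm across on the middle of its top, 3 mm proud. Grasp it across the 44 mm; either end may go in first. Near it, in any order, lie bystanders: a bare beech block only 60 mm long and a brass block with holes.
- gate (a point): Bench-level point midway in the gateway of the dark wooden dust garage (fixed, no floor), in the plane of the shut leaves; x points into the garage, away from the robot, y left, z up. Inside 64 mm wide, 146 deep to the back wall; walls 6 thick, 45 high. Open above from x 0 to +78 mm, so fingers can follow through; clear roof beyond, top at 49. Flared guides 34 high reach out to x -34, y +-48.
- leaf_left (a joint): Left gate leaf: aluminium flap 30 wide, 4 thick, 3 to 37 mm over the bench, on an upright hinge at gate y +32 mm. 0 = shut, grows swinging inwards, at most 1.65 rad; never opens outwards. A weak spring (0.01 to 0.035 N m) shuts it once the carrier's tail is over 30 mm past the gate (carrier centre beyond gate x +75; at the back wall it is at +101).
- leaf_right (a joint): Right gate leaf, the mirror image, hinged at gate y -32 mm. 0 = shut, grows swinging inwards, same spring. Pushing the carrier through both leaves takes under 10 N, mostly bench friction; a leaf may rest harmlessly on the pushing fingers until they are lifted out.
Not all that is in view belongs to the job. What is shaped like the part that bears carrier_mid but blue or pink is not meant.

How it is judged:
On the way:
1. the carrier, standing on the bench, passes through the gateway with both leaves pushed open (x of carrier_mid in the frame of gate between -0.02 and 0.07 m and z of carrier_mid in the frame of gate below 0.022 m and value of joint each of leaf_left, leaf_right above 0.6 rad), for 0.05 s.
At the end, for the whole second after the job is handed in: The carrier stands upright on the bench (within 8 degrees) wholly inside the garage, its centre 72 to 115 mm behind the gate plane, and both leaves are shut (within 7 degrees) and still (x of carrier_mid in the frame of gate between 0.072 and 0.115 m and y of carrier_mid in the frame of gate between -0.025 and 0.025 m and z of carrier_mid in the frame of gate below 0.022 m and angle between carrier_mid's own z axis and vertical below 0.15 rad and value of joint each of leaf_left, leaf_right below 0.12 rad and velocity of joint each of leaf_left, leaf_right below 0.2 rad/s); the robot touches nothing.
It fails at once if the carrier is tipped by more than 35 degrees (angle between carrier_mid's own z axis and vertical above 0.6 rad).
It also fails if it takes over 51 s, if anything falls off the work surface, if the arm or the gripper's body presses on something with over 40 N, if the wrist force passes 120 N, or if a joint passes its speed limit or range.

### The arm

A 7-joint arm with a two-finger parallel gripper is mounted at the origin on the work surface. World frame = base frame: x ahead of the robot, y to its left, z up, the work surface at z = 0. Lengths are in m, angles in rad, forces in N, time in s.
With the tool pointing down it reaches from about 0.4 to 0.85 m from the base axis. Payload 6.9 kg.
Tool frame: the origin (TCP) lies on the centre line of the jaws, within the pads' length; the fingertips stand 11 mm ahead of it and the grasp point (between the pads) lies 8 mm behind it; z points along the fingers, y is the line along which they close (so a half turn about z gives the same grasp; the last joint's range is limited). The gripper opens to 85 mm and grips with 20 to 120 N. Pads are 22 mm wide; open, the fingers measure 114 mm over their backs; the gripper's body (76 mm by 85 mm) begins 54 mm behind the grasp point. The pads swing forward as they close: fully open they stand 13 mm farther back than shut.
Start: joints at [-1.058, 0.507, -0.238, 1.5, 0.126, 1.149, -0.155], TCP at [0.248, 0.574, 0.217] pointing down, gripper open.
Joint ranges: [-3.08, 3.08], [-0.24, 2.05], [-1.43, 1.35], [0, 2.5], [-1.52, 4.66], [0.17, 1.96], [-2.89, 2.89]. Speed limits (rad/s): [2.39, 2.39, 3.14, 3.14, 3.14, 3.14, 3.14].

### API

Orientations are given as a unit quaternion [x, y, z, w].
In Python, from workcell import arm gives the robot as it stands.
- The arm moves only by the tool arm_command, never from a script. Its argument "series" is a list of rows, each a list of 3 entries, a list of its own where there are three numbers: the finger opening in mm, from 0 to 85.4, then the shift along the tool's x, y, z in mm, then the turn about the tool's z in rad. In form: [[claw, [x, y, z], roll], ...]. A call has 1 to 12 rows; each row shifts and turns the commanded pose from where the row before left it, along the tool's axes as they then stand; what a row does not reach is not made up. A row lasts 1/10 s, in which the tool goes at most 50 mm and 8.59 degrees, less where a joint would pass 70% of its speed; a pose out of reach is approached as far as the arm can. A call with a gripper value outside its range is refused whole. The fingers move at their own pace and stop on an object; "squeeze" is the grip in N (left out, the last holds). Time passes only in rows, so rows that do not move let the fingers close. It gives the time, the measured TCP pose, the force, the opening and the grip force at its end, in the units of the state.
- arm.get_state(): the state, without advancing time (a new reading comes with each control period).
- arm.snapshot(name): name is "scene" or "top" or "wrist"; returns the picture (384x512x3 uint8, red, green, blue); there is no depth.
- arm.camera_params(name): a dict with "K" (3x3 intrinsics, pixels), "R" (3x3) and "t" (3): a world point X has camera coordinates R X + t. Camera axes: x right, y down, z forward; pixel columns grow to the right and rows downward; lengths in m; the calibration is good to about 2 mm. A picture is of the moment at which its call begins: read the wrist's pose just before it. camera_params takes no time and is no camera call; for the wrist camera it gives the pose at the moment of the call.
- arm.sign_off(): hands the job in; it is judged then, once.
Trained networks look in the newest picture that a camera, given by its name, has taken for a name from the list of things; names that differ only in an ending like _2 or _b are one class to them, and where a whole thing is asked for, a point or a joint stands for the part that bears it (a point fixed in the world has none). Each returns a list of dicts, best first, with "conf" (0 to 1); they miss things now and then, are a little off and sometimes report something else, mostly with a low value. They report only what shows in the picture. A call takes as long as a camera call. They do not tell look-alikes from the thing itself.
- arm.spot_in(camera, query): "bbox" ([left, top, right, bottom] in pixels, round what is visible of it).
- arm.outline_of(camera, query): "mask" (384x512 bool, what is visible of it) and "bbox" ([left, top, right, bottom] in pixels, round what is visible of it).
- arm.spot_point(camera, query): "pixel" ([column, row] in pixels: a listed point, or the origin of a listed thing).
The state is a dict: "clock": time; "joint_pos": joint angles; "joint_velocities": joint speeds; "joint_efforts": joint torques, N m; "ee_pos": TCP position; "tool_rot": TCP orientation; "wrist_force": force on the tool from outside, world axes, zero at the start; "wrist_torque": the same for the moment, N m; "grip_width": finger opening in m; "grasp_force": force on a finger pad.
Only numpy, scipy, OpenCV 4.12 (cv2) and the standard library are available. Lean on these libraries where they do the work, as an engineer would, in place of code of your own. Each camera call takes 0.05 s, during which the arm holds its last target. There are 200 camera calls.

## Working session

There is one attempt and no reset: what is moved stays moved. The work goes in short steps, Python scripts to look and compute and a tool call to move; the robot and the scene stay as the last step left them, time stands still between calls to the robot, and variables do not carry over. Pictures are saved under pics/ and viewed, at most 10 in all, crops included, and the job is handed in when it is done.

Besides the shell and the picture viewer there is one more tool, called after "Request:" in YAML: its name, and indented under it one key for each argument. arm_command: Moves the arm, as the interface text tells. Its arguments: {"type":"object","properties":{"series":{"type":"array","items":{"type":"array"}},"squeeze":{"type":"number"}},"required":["series"]}

```bash
mkdir -p pics; cat > h.py <<'E'
import numpy as np, cv2
from workcell import arm
def ray(c,px,z,P=None):
    P=P or arm.camera_params(c); K,R,t=map(np.array,(P["K"],P["R"],P["t"]))
    d=R.T@np.linalg.solve(K,[px[0],px[1],1.]); o=-R.T@t
    return o+d*(z-o[2])/d[2]
def proj(c,X,P=None):
    P=P or arm.camera_params(c); p=np.array(P["K"])@(np.array(P["R"])@np.array(X)+np.array(P["t"])); return p[:2]/p[2]
E
python3 - <<'E'
from h import *
np.set_printoptions(precision=4,suppress=True)
ims=[]
for c in("top","scene"):
    im=arm.snapshot(c)[:,:,::-1]; cv2.imwrite(f"pics/{c}0.png",im)
    for q,z in(("carrier_mid",.014),("gate",0.)):
        for d in arm.spot_point(c,q)[:4]: print(c,q,d["conf"],d["pixel"],ray(c,d["pixel"],z))
s=arm.get_state();print(s["clock"],s["ee_pos"],s["tool_rot"])
E
```

```text
top carrier_mid 0.91 [180.0, 223.0] [0.3856 0.2802 0.014 ]
top carrier_mid 0.73 [121.1, 252.6] [0.321  0.4082 0.014 ]
top carrier_mid 0.73 [212.7, 278.1] [0.2655 0.2065 0.014 ]
top carrier_mid 0.64 [165.6, 162.8] [0.5209 0.3153 0.014 ]
top gate 0.93 [331.8, 139.0] [ 0.579  -0.0633  0.    ]
scene carrier_mid 0.89 [329.7, 173.1] [0.5275 0.3223 0.014 ]
scene carrier_mid 0.72 [285.7, 147.9] [0.3894 0.2869 0.014 ]
scene carrier_mid 0.67 [304.1, 108.9] [0.3151 0.4245 0.014 ]
scene carrier_mid 0.58 [236.6, 129.2] [0.2505 0.2224 0.014 ]
scene gate 0.91 [222.9, 276.6] [ 0.5764 -0.0753  0.    ]
0.3 [0.2479 0.5736 0.2171] [ 0.2025  0.9793 -0.0003 -0.    ]
```

View pics/top0.png

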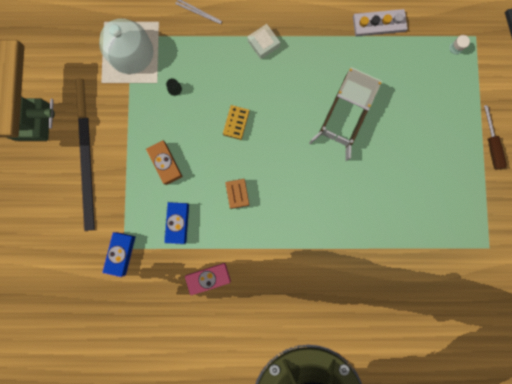

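View pics/scene0.png

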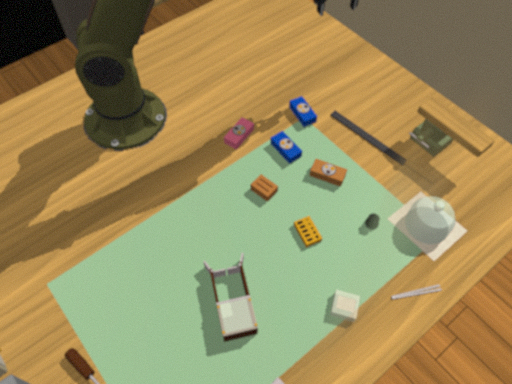

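The top view shows the candidates: beech with movement at (165,162), blue at (177,223) and (119,254), pink at (208,279), a bare short beech block at (237,193) and brass at (236,121). Only (165,162) is beech-coloured, long and carries a movement, so that is the one meant. I'll confirm it in an enlarged crop alongside the garage.

```bash
python3 - <<'E'
from h import *
np.set_printoptions(precision=4,suppress=True)
im=cv2.imread("pics/top0.png")
a=cv2.resize(im[132:202,125:195],(400,400),interpolation=cv2.INTER_CUBIC); b=cv2.resize(im[55:165,300:400],(545,600),interpolation=cv2.INTER_CUBIC)[:400*600//400]
o=np.zeros((600,800,3),np.uint8);o[:400,:400]=a;o[:440,400:]=cv2.resize(im[55:165,300:400],(400,440),interpolation=cv2.INTER_CUBIC)
cv2.imwrite("pics/crop.png",o[:440])
arm.snapshot("top")
for d in arm.outline_of("top","carrier_mid"):
    r=cv2.minAreaRect(np.argwhere(d["mask"])[:,::-1].astype(np.float32)); bx=cv2.boxPoints(r)
    print(d["conf"],r,[ray("top",p,.028)[:2] for p in bx])
arm.snapshot("scene")
for c in("top","scene"):
  for q in("leaf_left","leaf_right"):
    for d in arm.spot_point(c,q)[:3]: print(c,q,d["conf"],d["pixel"],ray(c,d["pixel"],.02))
E
```

```text
0.9 ((175.72940063476562, 223.0176239013672), (23.085647583007812, 41.4928092956543), 4.39870548248291) [array([0.3425, 0.3141]), array([0.4324, 0.3093]), array([0.4284, 0.2589]), array([0.3386, 0.2642])]
0.84 ((118.69672393798828, 254.1639404296875), (24.220911026000977, 43.4029541015625), 13.240518569946289) [array([0.2794, 0.4427]), array([0.3697, 0.4248]), array([0.3577, 0.3733]), array([0.2676, 0.3918])]
0.78 ((163.50001525878906, 162.00001525878906), (42.48529052734375, 21.46625328063965), 63.43495178222656) [array([0.552 , 0.3597]), array([0.5738, 0.3176]), array([0.4882, 0.2736]), array([0.4669, 0.3154])]Traceback (most recent call last):
  File "<stdin>", line 14, in <module>
ValueError: it knows: carrier_mid, gate
```

View pics/crop.png

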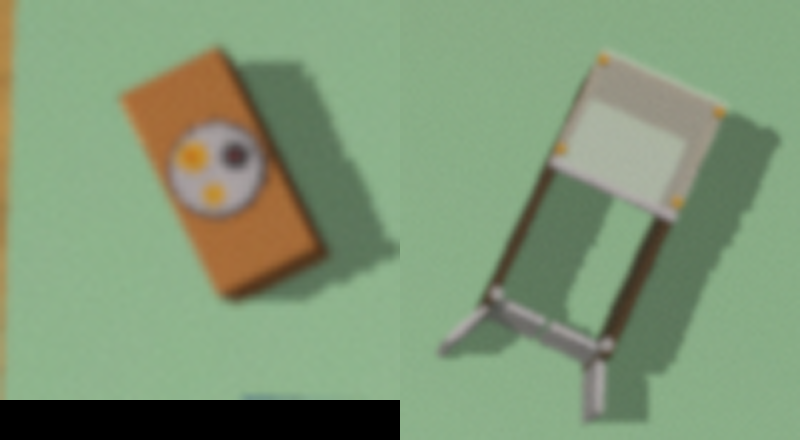

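The crop confirms it: a beech block 90 mm long with a steel movement at its centre (original px ≈164,162). The garage hinges are at about px (324,129) and (351,142), with the roof at the top.

```bash
cat >> h.py <<'E'
from scipy.optimize import least_squares
def fitpose(c,model,pix,x0,P=None):
    P=P or arm.camera_params(c)
    def f(v):
        C,S=np.cos(v[2]),np.sin(v[2])
        return np.ravel([proj(c,[v[0]+C*x-S*y,v[1]+S*x+C*y,z],P)-q for (x,y,z),q in zip(model,pix)])
    r=least_squares(f,x0); return r.x,r.fun
def move(x,y,z,yaw):
    "shift in tool mm and roll to reach world x,y,z with tool y at angle yaw"
    from scipy.spatial.transform import Rotation as Ro
    s=arm.get_state(); R=Ro.from_quat(s["tool_rot"]).as_matrix()
    d=R.T@(np.array([x,y,z])-s["ee_pos"])*1e3
    a=np.arctan2(R[1,1],R[0,1]); r=-((yaw-a+np.pi/2)%np.pi-np.pi/2)
    return np.round(d,1),round(r,3),s["clock"]
E
python3 - <<'E'
from h import *
np.set_printoptions(precision=4,suppress=True)
u=lambda p:(300+(p[0]-400)/4-.4,55+p[1]/4-.4)
m=[(152,38,49),(152,-38,49),(78,38,49),(78,-38,49),(0,33,40),(0,-33,40)]
p=[(603,52),(727,107),(553,160),(672,218),(495,295),(603,348)]
v,f=fitpose("top",np.array(m)/1e3,[u(q) for q in p],[.58,-.07,-.45]);print("gate",v,f.round(1))
w=lambda p:(125+p[0]*.175-.4,132+p[1]*.175-.4)
m=[(45,22,28),(45,-22,28),(-45,22,28),(-45,-22,28),(0,0,31)]
p=[(120,97),(220,47),(225,300),(325,250),(218,169)]
v,f=fitpose("top",np.array(m)/1e3,[w(q) for q in p],[.52,.31,.46]);print("car",v,f.round(1))
print(move(v[0],v[1],.12,v[2]+np.pi/2))
E
```

```text
gate [ 0.5777 -0.0659 -0.4538] [ 0.3 -1.3  0.5 -0.5 -1.1  0.7  0.6  1.  -0.2  0.2 -0.  -0.2]
car [0.5205 0.3167 0.4871] [-0.1  0.1  0.1 -0.2 -0.4  0.1  0.  -0.4  0.3  0.4]
(array([-352.2, -127.8,   97.3]), np.float64(-0.895), 0.45)
```

Request:
arm_command:
  series:
    - [85,[-40,-14,5],0]
    - [85,[-40,-14,5],0]
    - [85,[-40,-14,10],0]
    - [85,[-40,-14,10],0]
    - [85,[-40,-14,10],0]
    - [85,[-40,-14,10],0]
    - [85,[-40,-14,10],0]
    - [85,[-40,-14,10],0]
    - [85,[-32,-16,10],0]
    - [85,[0,0,6],-0.149]
    - [85,[0,0,6],-0.149]
    - [85,[0,0,5],-0.149]

```text
clock: 1.65
ee_pos: [0.5205, 0.3162, 0.12]
tool_rot: [-0.022, 1.0, -0.0, -0.0]
wrist_force: [-0.3, 0.5, -0.1]
grip_width: 0.085
grasp_force: 0.0
```

Request:
arm_command:
  series:
    - [85,[0,0,0],-0.149]
    - [85,[0,0,0],-0.149]
    - [85,[0,0,0],-0.15]
    - [85,[0,0,0],0]
    - [85,[0,0,0],0]
    - [85,[0,0,0],0]

```text
clock: 2.25
ee_pos: [0.5203, 0.3166, 0.1204]
tool_rot: [-0.24, 0.971, -0.0, 0.0]
wrist_force: [-0.9, -0.3, -0.1]
grip_width: 0.0849
grasp_force: 0.0
```

```bash
python3 - <<'E'
from h import *
np.set_printoptions(precision=4,suppress=True)
print(move(.5205,.3167,.014,.4871+np.pi/2), arm.get_state()["joint_pos"])
P=arm.camera_params("wrist")
cv2.imwrite("pics/w1.png",arm.snapshot("wrist")[:,:,::-1])
for d in arm.spot_point("wrist","carrier_mid"): print(d["conf"],d["pixel"],ray("wrist",d["pixel"],.014,P))
E
```

```text
(array([ -0.2,  -0. , 106.4]), np.float64(-0.003), 2.25) [-0.3147  0.5941 -0.4423  1.6743  0.3009  0.9413  1.1852]
0.97 [255.2, 185.8] [0.5215 0.3209 0.014 ]
0.72 [299.4, 33.4] [0.3877 0.291  0.014 ]
0.57 [471.3, 31.9] [0.3208 0.4158 0.014 ]
```

View pics/w1.png

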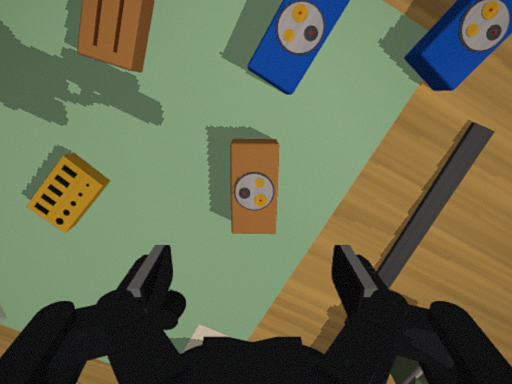

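The wrist view shows the carrier at (255,186), centred between the jaws with its edges parallel to the pads. I'll descend and grip.

Request:
arm_command:
  series:
    - [85,[0,0,30],0]
    - [85,[0,0,30],0]
    - [85,[0,0,25],0]
    - [85,[0,0,15],0]
    - [85,[0,0,6],0]
    - [85,[0,0,0],0]
    - [30,[0,0,0],0]
    - [30,[0,0,0],0]
    - [30,[0,0,0],0]
    - [30,[0,0,0],0]
    - [30,[0,0,0],0]
    - [30,[0,0,0],0]
  squeeze: 40

```text
clock: 3.55
ee_pos: [0.5203, 0.3166, 0.0145]
tool_rot: [-0.241, 0.97, 0.0, 0.0]
wrist_force: [-0.0, -0.1, -0.4]
grip_width: 0.0302
grasp_force: 0.0
```

Request:
arm_command:
  series:
    - [30,[0,0,0],0]
    - [30,[0,0,0],0]
    - [30,[0,0,-10],0]
    - [30,[0,0,-20],0]
    - [30,[0,0,-20],0]
    - [30,[0,0,-15],0]
    - [30,[0,0,0],0.135]
    - [30,[0,0,0],0.135]
    - [30,[0,0,0],0.135]
    - [30,[0,0,0],0.135]
    - [30,[0,0,0],0.135]
    - [30,[0,0,0],0.135]

```text
clock: 4.75
ee_pos: [0.5203, 0.3169, 0.0802]
tool_rot: [0.163, 0.987, 0.0, 0.0]
wrist_force: [-0.4, 0.1, 0.4]
grip_width: 0.03
grasp_force: 0.0
```

```bash
python3 - <<'E'
from h import *
v=[.5777,-.0659,-.4538]
d=-.090
print(v[0]+d*np.cos(v[2]),v[1]+d*np.sin(v[2]),move(v[0]+d*np.cos(v[2]),v[1]+d*np.sin(v[2]),.08,v[2]+np.pi/2))
s=arm.get_state();print(s["grip_width"],s["grasp_force"],s["ee_pos"],s["wrist_force"])
E
```

```text
0.49680910375273696 -0.026445432402388086 (array([ -88.4, -332.6,   -0. ]), np.float64(0.126), 4.75)
0.03003646181315224 0.0 [0.52027217 0.31688026 0.08020262] [-0.41507094  0.11915517  0.3973748 ]
```

The fingers closed to 30 mm on nothing, so I'll look.

```bash
python3 - <<'E'
from h import *
np.set_printoptions(precision=4,suppress=True)
P=arm.camera_params("wrist")
w=arm.snapshot("wrist")[:,:,::-1]
for d in arm.spot_point("wrist","carrier_mid"): print(d["conf"],d["pixel"],ray("wrist",d["pixel"],.014,P))
s=arm.snapshot("scene")[:,:,::-1]
cv2.imwrite("pics/w2.png",np.hstack([cv2.resize(w,(400,300)),cv2.resize(s[80:260,200:440],(400,300))]))
E
```

```text
0.83 [155.4, 43.2] [0.3888 0.2901 0.014 ]
0.71 [256.6, 199.6] [0.5236 0.3204 0.014 ]
```

View pics/w2.png

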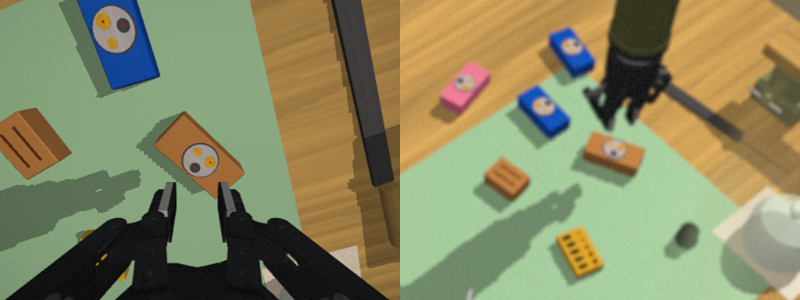

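```bash
python3 - <<'E'
from h import *
np.set_printoptions(precision=4,suppress=True)
s=arm.get_state();e=np.array(s["ee_pos"]);print(s["clock"],e)
for c in("wrist","scene","top"):
    P=arm.camera_params(c)
    for dz in(-.011,0,.008): print(c,dz,proj(c,e+[0,0,dz],P))
    print(c,"car",proj(c,[.5205,.3167,.014],P),proj(c,[.5205,.3167,.031],P), "cam", -np.array(P["R"]).T@P["t"])
for c in("top","scene"):
    im=arm.snapshot(c)
    for d in arm.spot_point(c,"carrier_mid"): print(c,d["conf"],d["pixel"],ray(c,d["pixel"],.014))
x=cv2.imread("pics/w2.png")
t=arm.snapshot("top")[:,:,::-1]
s=arm.snapshot("scene")[:,:,::-1]
cv2.imwrite("pics/z3.png",np.hstack([cv2.resize(t[120:210,120:210],(400,400),interpolation=cv2.INTER_CUBIC),cv2.resize(s[110:200,285:375],(400,400),interpolation=cv2.INTER_CUBIC)]))
E
```

```text
4.9 [0.5202 0.3169 0.08  ]
wrist -0.011 [251.3309 226.8366]
wrist 0 [251.3138 234.8543]
wrist 0.008 [251.3001 241.3159]
wrist car [251.2293 197.7239] [251.2011 205.3745] cam [0.4417 0.3431 0.2355]
scene -0.011 [329.1874 160.3484]
scene 0 [329.7777 157.83  ]
scene 0.008 [330.2126 155.9747]
scene car [326.3719 172.5149] [327.2232 168.8848] cam [ 0.9558 -0.2985  1.0691]
top -0.011 [158.4462 158.2081]
top 0 [157.0574 157.1493]
top 0.008 [156.0223 156.3601]
top car [164.9565 162.9636] [163.0721 161.5226] cam [0.3637 0.1112 0.8403]
scene 0.97 [236.0, 131.2] [0.2552 0.2165 0.014 ]
scene 0.83 [285.4, 148.1] [0.3894 0.2858 0.014 ]
scene 0.71 [303.8, 111.2] [0.3211 0.4177 0.014 ]
scene 0.57 [327.2, 175.3] [0.5284 0.3121 0.014 ]
```

View pics/z3.png

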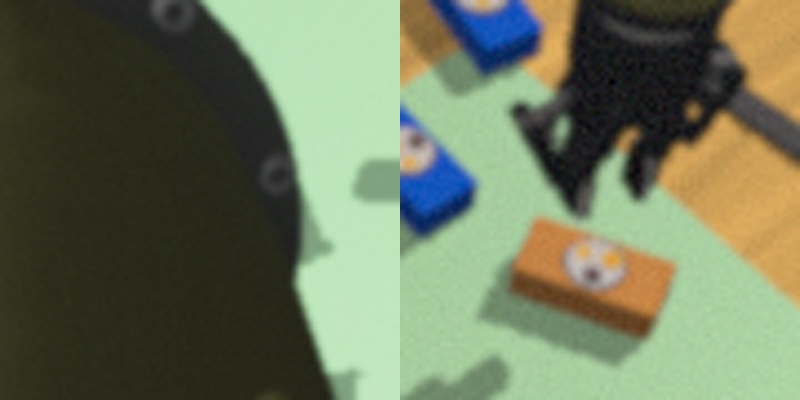

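The carrier seems unmoved, and the tips look higher than expected. I'll realign, go down again and look before closing.

Request:
arm_command:
  series:
    - [85,[0,0,0],-0.135]
    - [85,[0,0,0],-0.135]
    - [85,[0,0,0],-0.135]
    - [85,[0,0,0],-0.135]
    - [85,[0,0,0],-0.135]
    - [85,[0,0,0],-0.135]
    - [85,[0,0,0],0]
    - [85,[0,0,0],0]

```text
clock: 6.0
ee_pos: [0.5203, 0.3164, 0.0793]
tool_rot: [-0.239, 0.971, 0.0, -0.0]
wrist_force: [0.7, -0.0, 0.4]
grip_width: 0.085
grasp_force: 0.0
```

```bash
python3 - <<'E'
from h import *
np.set_printoptions(precision=4,suppress=True)
s=arm.get_state();print(s["grip_width"],s["ee_pos"])
P=arm.camera_params("wrist"); w=arm.snapshot("wrist")
for d in arm.outline_of("wrist","carrier_mid"):
    r=cv2.minAreaRect(np.argwhere(d["mask"])[:,::-1].astype(np.float32)); print(d["conf"],r,[ray("wrist",p,.028,P)[:2] for p in cv2.boxPoints(r)])
for d in arm.spot_point("wrist","carrier_mid"): print(d["conf"],d["pixel"],ray("wrist",d["pixel"],.014,P))
print(proj("wrist",s["ee_pos"],P))
E
```

```text
0.08500644823661029 [0.5203 0.3164 0.0793]
0.77 ((487.7389221191406, 44.22456741333008), (73.31451416015625, 96.31000518798828), 43.2285270690918) [array([0.371 , 0.3702]), array([0.3206, 0.381 ]), array([0.3253, 0.4316]), array([0.3788, 0.4241])]
0.69 ((255.0, 201.5), (111.0, 58.0), 90.0) [array([0.4887, 0.2781]), array([0.4688, 0.3159]), array([0.5504, 0.3627]), array([0.5731, 0.3194])]
0.57 ((299.13238525390625, 31.779403686523438), (68.59943389892578, 115.07554626464844), 30.963756561279297) [array([0.4343, 0.2621]), array([0.3683, 0.269 ]), array([0.367 , 0.3113]), array([0.4353, 0.3087])]
0.74 [254.3, 203.8] [0.5243 0.3207 0.014 ]
0.62 [307.3, 21.2] [0.3881 0.2898 0.014 ]
[252.1507 234.8688]
```

Request:
arm_command:
  series:
    - [85,[0,0,30],0]
    - [85,[0,0,20],0]
    - [85,[0,0,10],0]
    - [85,[0,0,6],0]
    - [85,[0,0,0],0]
    - [85,[0,0,0],0]

```text
clock: 6.75
ee_pos: [0.5207, 0.317, 0.0141]
tool_rot: [-0.241, 0.971, 0.0, 0.001]
wrist_force: [0.3, -0.2, 0.2]
grip_width: 0.0847
grasp_force: 0.0
```

```bash
python3 - <<'E'
from h import *
np.set_printoptions(precision=4,suppress=True)
w=arm.snapshot("wrist")[:,:,::-1]
s=arm.snapshot("scene")[:,:,::-1]; st=arm.get_state();print(st["ee_pos"],st["wrist_force"],st["grip_width"])
cv2.imwrite("pics/w4.png",np.hstack([cv2.resize(w,(400,300)),cv2.resize(s[120:210,280:400],(400,300),interpolation=cv2.INTER_CUBIC)]))
E
```

```text
[0.5208 0.317  0.0143] [ 0.0081 -0.5434 -0.4082] 0.08513935963871565
```

View pics/w4.png

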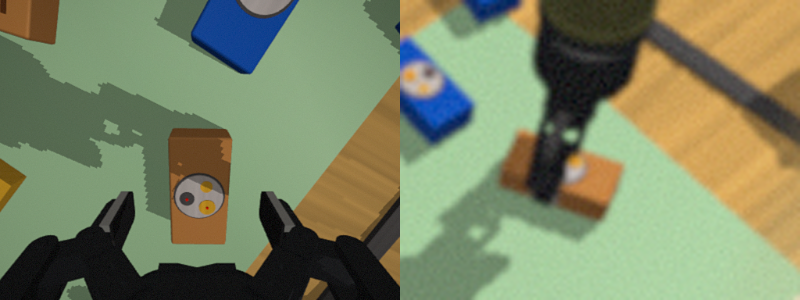

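The wrist view shows the fingers straddling the block (block columns 170–232, tips at 133 and 260, in the 400-px view). I'll close in small steps with feedback, slightly lower.

Request:
arm_command:
  series:
    - [70,[0,0,3],0]
    - [60,[0,0,0],0]
    - [50,[0,0,0],0]
    - [46,[0,0,0],0]
    - [40,[0,0,0],0]
    - [40,[0,0,0],0]
    - [40,[0,0,0],0]
  squeeze: 40

```text
clock: 7.55
ee_pos: [0.5203, 0.3168, 0.0109]
tool_rot: [-0.241, 0.97, 0.0, 0.0]
wrist_force: [-1.9, -0.7, 5.7]
grip_width: 0.0416
grasp_force: 39.9
```

```bash
python3 - <<'E'
from h import *
w=arm.snapshot("wrist")[:,:,::-1]
s=arm.snapshot("scene")[:,:,::-1]; st=arm.get_state();print(st["ee_pos"],st["wrist_force"],st["grip_width"],st["grasp_force"])
cv2.imwrite("pics/w5.png",np.hstack([cv2.resize(w,(400,300)),cv2.resize(s[120:210,280:400],(400,300),interpolation=cv2.INTER_CUBIC)]))
E
```

```text
[0.52026128 0.3168216  0.01092023] [-2.33377957 -0.67185197  5.7732468 ] 0.041124610707168385 39.92795526981354
```

View pics/w5.png

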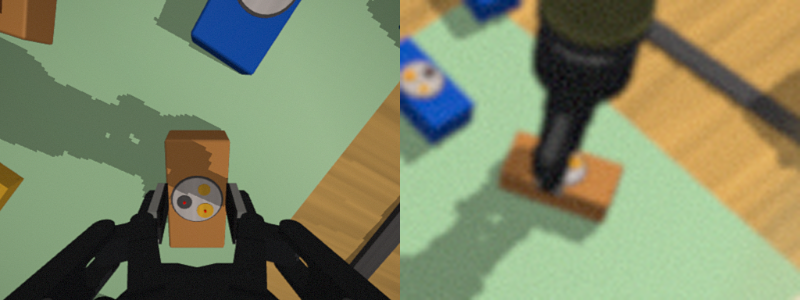

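Request:
arm_command:
  series:
    - [40,[0,0,0],0]
    - [40,[0,0,0],0]
    - [40,[0,0,0],0]

```text
clock: 7.95
ee_pos: [0.5203, 0.3168, 0.0109]
tool_rot: [-0.241, 0.97, 0.0, 0.0]
wrist_force: [-1.1, -0.8, 5.4]
grip_width: 0.0408
grasp_force: 39.9
```

The pads only catch the top edge: the scene view has the tip at about px (324,177), level with the block's upper edge, and the width is creeping. I'll open, go lower while watching the force, and regrip.

Request:
arm_command:
  series:
    - [60,[0,0,0],0]
    - [60,[0,0,0],0]
    - [60,[0,0,2],0]
    - [60,[0,0,2],0]
    - [60,[0,0,0],0]

```text
clock: 8.45
ee_pos: [0.52, 0.3164, 0.0059]
tool_rot: [-0.241, 0.97, -0.0, -0.0]
wrist_force: [-0.9, 0.5, -0.8]
grip_width: 0.0598
grasp_force: 0.0
```

Request:
arm_command:
  series:
    - [60,[0,0,2],0]
    - [60,[0,0,2],0]
    - [60,[0,0,0],0]
    - [60,[0,0,0],0]

```text
clock: 8.85
ee_pos: [0.5202, 0.3166, 0.0023]
tool_rot: [-0.241, 0.97, -0.0, -0.0]
wrist_force: [-0.2, 0.1, 0.0]
grip_width: 0.0601
grasp_force: 0.0
```

Request:
arm_command:
  series:
    - [50,[0,0,0],0]
    - [46,[0,0,0],0]
    - [40,[0,0,0],0]
    - [40,[0,0,0],0]
    - [40,[0,0,0],0]
    - [40,[0,0,0],0]

```text
clock: 9.45
ee_pos: [0.5204, 0.3168, 0.0027]
tool_rot: [-0.241, 0.97, 0.0, 0.0]
wrist_force: [-1.1, -1.1, 4.7]
grip_width: 0.0421
grasp_force: 41.5
```

Request:
arm_command:
  series:
    - [40,[0,0,-5],0]
    - [40,[0,0,-5],0]
    - [40,[0,0,-5],0]
    - [40,[0,0,-5],0]
    - [40,[0,0,0],0]

```text
clock: 9.95
ee_pos: [0.5206, 0.3169, 0.0232]
tool_rot: [-0.241, 0.97, 0.0, 0.001]
wrist_force: [-0.2, 0.5, -0.7]
grip_width: 0.0426
grasp_force: 40.8
```

```bash
python3 - <<'E'
from h import *
np.set_printoptions(precision=4,suppress=True)
st=arm.get_state();print(st["ee_pos"],st["wrist_force"],st["grip_width"],st["grasp_force"])
w=arm.snapshot("wrist")[:,:,::-1]
s=arm.snapshot("scene")[:,:,::-1]
cv2.imwrite("pics/w6.png",np.hstack([cv2.resize(w,(400,300)),cv2.resize(s[120:210,280:400],(400,300),interpolation=cv2.INTER_CUBIC)]))
for d in arm.outline_of("wrist","carrier_mid"): print(d["conf"],d["bbox"])
E
```

```text
[0.5206 0.3169 0.0232] [-0.1843  0.5059 -0.7495] 0.04258193602869585 40.8414888381958
0.9 [210.1, 170.8, 294.4, 328.5]
0.74 [491.0, 17.8, 512.0, 62.3]
0.72 [245.3, 0.6, 378.4, 95.4]
```

View pics/w6.png

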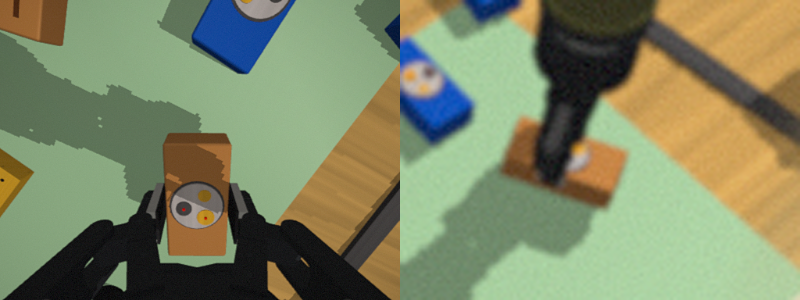

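The carrier is held and lifted: its shadow is detached and the block sits level between the pads. Now I'll raise, turn and carry it.

Request:
arm_command:
  series:
    - [40,[0,0,-10],0]
    - [40,[0,0,-15],0]
    - [40,[0,0,-20],0]
    - [40,[0,0,0],0.134]
    - [40,[0,0,0],0.134]
    - [40,[0,0,0],0.134]
    - [40,[0,0,0],0.134]
    - [40,[0,0,0],0.134]
    - [40,[0,0,0],0.134]
    - [40,[0,0,0],0.135]
    - [40,[0,0,0],0]
  squeeze: 60

```text
clock: 11.2
ee_pos: [0.5201, 0.317, 0.0679]
tool_rot: [0.225, 0.974, 0.0, 0.0]
wrist_force: [-0.1, 0.6, -1.1]
grip_width: 0.0422
grasp_force: 62.8
```

```bash
python3 - <<'E'
from h import *
v=[.5777,-.0659,-.4538];d=-.100
print(move(v[0]+d*np.cos(v[2]),v[1]+d*np.sin(v[2]),.068,v[2]+np.pi/2))
s=arm.get_state();print(s["grip_width"],s["grasp_force"],s["ee_pos"])
E
```

```text
(array([-1.195e+02, -3.190e+02, -2.000e-01]), np.float64(0.001), 11.2)
0.04223157127589692 62.81252861022949 [0.52009063 0.31701642 0.06790912]
```

Request:
arm_command:
  series:
    - [40,[-6,-16,0],0]
    - [40,[-12,-32,0],0]
    - [40,[-13,-35,0],0]
    - [40,[-13,-35,0],0]
    - [40,[-13,-35,0],0]
    - [40,[-13,-35,0],0]
    - [40,[-13,-35,0],0]
    - [40,[-13,-35,0],0]
    - [40,[-12,-32,0],0]
    - [40,[-8,-20,0],0]
    - [40,[-3.5,-9,0],0]
    - [40,[0,0,0],0]

```text
clock: 12.4
ee_pos: [0.488, -0.0244, 0.0675]
tool_rot: [0.225, 0.974, -0.0, -0.0]
wrist_force: [0.4, -0.3, -0.7]
grip_width: 0.0426
grasp_force: 62.8
```

```bash
python3 - <<'E'
from h import *
np.set_printoptions(precision=4,suppress=True)
v=[.5777,-.0659,-.4538];d=-.100
P=arm.camera_params("wrist"); print(move(v[0]+d*np.cos(v[2]),v[1]+d*np.sin(v[2]),.003,v[2]+np.pi/2))
w=arm.snapshot("wrist")[:,:,::-1];cv2.imwrite("pics/w7.png",w)
import json;json.dump({k:np.array(P[k]).tolist() for k in P},open("P7.json","w"))
t=arm.snapshot("top")[:,:,::-1];cv2.imwrite("pics/t7.png",t)
for c,p in(("wrist",P),("top",None)):
    for d in arm.spot_point(c,"gate")[:2]: print(c,d["conf"],d["pixel"],ray(c,d["pixel"],0,p))
for (x,y,z) in [(0,32,.04),(0,-32,.04),(-34,48,.034),(-34,-48,.034),(78,0,.049)]:
    C,S=np.cos(v[2]),np.sin(v[2]);print(proj("wrist",[v[0]+(C*x-S*y)/1e3,v[1]+(S*x+C*y)/1e3,z],P).round())
E
```

```text
(array([ 1.2,  2. , 64.5]), np.float64(0.001), 12.4)
top 0.77 [328.7, 137.7] [ 0.5821 -0.0562  0.    ]
[293. 327.]
[215. 327.]
[314. 287.]
[194. 287.]
[253. 405.]
```

Request:
arm_command:
  series:
    - [40,[1,2,15],0]
    - [40,[0,0,20],0]
    - [40,[0,0,15],0]
    - [40,[0,0,8],0]
    - [40,[0,0,4],0]
    - [40,[0,0,2],0]
    - [40,[0,0,0],0]

```text
clock: 13.3
ee_pos: [0.4887, -0.0201, 0.0036]
tool_rot: [0.224, 0.975, 0.0, 0.0]
wrist_force: [-0.5, -0.2, 0.2]
grip_width: 0.0423
grasp_force: 62.8
```

```bash
python3 - <<'E'
from h import *
np.set_printoptions(precision=4,suppress=True)
st=arm.get_state();print(st["ee_pos"],st["wrist_force"])
v=[.5777,-.0659,-.4538];C,S=np.cos(v[2]),np.sin(v[2])
G=lambda x,y,z:[v[0]+(C*x-S*y)/1e3,v[1]+(S*x+C*y)/1e3,z/1e3]
o=[]
for c,(a,b,x0,x1) in(("top",(55,205,290,400)),("scene",(240,360,180,280))):
    im=arm.snapshot(c)[:,:,::-1]; k=400/(x1-x0)
    cr=cv2.resize(im[a:b,x0:x1],None,fx=k,fy=k,interpolation=cv2.INTER_CUBIC)
    for X in [(152,38,49),(152,-38,49),(78,38,49),(78,-38,49),(0,35,45),(0,-35,45),(-34,48,34),(-34,-48,34)]:
        p=(proj(c,G(*X))+.5-[x0,a])*k; cv2.circle(cr,tuple(int(q) for q in p),3,(0,0,255),1)
    o.append(cv2.copyMakeBorder(cr,0,max(0,560-cr.shape[0]),0,0,0)[:560])
cv2.imwrite("pics/g.png",np.hstack(o))
E
```

```text
[ 0.4887 -0.0201  0.0036] [-0.4976 -0.2225  0.2231]
```

View pics/g.png

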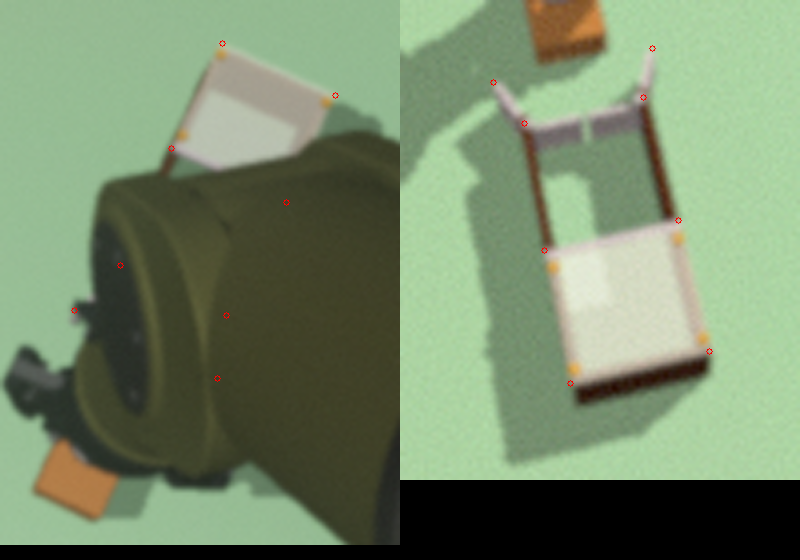

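The fitted garage model overlays the scene view well: hinge corners at (524,123) and (643,97), roof corners on the markers. The carrier's front end at (571,56) lies on the garage axis. Now I'll release, rise, close and go behind the carrier.

Request:
arm_command:
  series:
    - [40,[0,0,0.7],0]
    - [64,[0,0,0],0]
    - [64,[0,0,0],0]
    - [64,[0,0,0],0]
    - [64,[0,0,-15],0]
    - [64,[0,0,-25],0]
    - [64,[0,0,-30],0]
    - [0,[20,0,0],0]
    - [0,[28,0,0],0]
    - [0,[20,0,0],0]
    - [0,[10,0,0],0]
    - [0,[0,0,0],0]

```text
clock: 14.6
ee_pos: [0.4175, 0.0141, 0.0729]
tool_rot: [0.223, 0.975, -0.0, -0.0]
wrist_force: [0.1, 0.1, -0.6]
grip_width: 0.0001
grasp_force: 0.0
```

```bash
cat > chk.py <<'E'
from h import *
np.set_printoptions(precision=4,suppress=True)
v=[.5777,-.0659,-.4538];C,S=np.cos(v[2]),np.sin(v[2])
g=lambda X:np.array([C*(X[0]-v[0])+S*(X[1]-v[1]),-S*(X[0]-v[0])+C*(X[1]-v[1])])
st=arm.get_state();print("tcp gate",g(st["ee_pos"]),st["ee_pos"][2],st["wrist_force"],st["grip_width"],st["clock"], move(v[0],v[1],.016,v[2]+np.pi/2))
for c in("wrist","scene","top"):
    P=arm.camera_params(c);arm.snapshot(c)
    for d in arm.spot_point(c,"carrier_mid"):
        q=g(ray(c,d["pixel"],.014,P))
        if abs(q[1])<.05: print(c,d["conf"],d["pixel"],q)
E
python3 chk.py
```

```text
tcp gate [-0.179   0.0017] 0.0728712307905072 [ 0.1444  0.0863 -0.5519] 0.00011025314436566693 14.6 (array([-179.1,   -2.3,   56.8]), np.float64(0.003), 14.6)
scene 0.63 [215.0, 237.1] [-0.0968 -0.0083]
```

Request:
arm_command:
  series:
    - [0,[0,0,20],0]
    - [0,[0,0,20],0]
    - [0,[0,0,12],0]
    - [0,[0,0,4],0]
    - [0,[-10,0,0],0]
    - [0,[-10,0,0],0]
    - [0,[-10,0,0],0]
    - [0,[-10,0,0],0]
    - [0,[-10,0,0],0]
    - [0,[-10,0,0],0]
    - [0,[0,0,0],0]

```text
clock: 16.0
ee_pos: [0.474, -0.0133, 0.0168]
tool_rot: [0.225, 0.974, 0.0, 0.001]
wrist_force: [-0.3, 0.7, -0.3]
grip_width: -0.0003
grasp_force: 0.0
```

```bash
python3 chk.py; python3 - <<'E'
from chk import *
E
python3 - <<'E'
from h import *
v=[.5777,-.0659,-.4538];C,S=np.cos(v[2]),np.sin(v[2])
arm.snapshot("scene")
for d in arm.outline_of("scene","carrier_mid"):
    b=d["bbox"]
    if b[1]>190:
        r=cv2.minAreaRect(np.argwhere(d["mask"])[:,::-1].astype(np.float32));print(d["conf"],b,r)
for X in[(-.055,.002,.028),(-.1,.022,.028),(-.1,-.022,.028),(-.01,.022,.028),(-.01,-.022,.028)]:
    print(proj("scene",[v[0]+C*X[0]-S*X[1],v[1]+S*X[0]+C*X[1],X[2]]).round(1))
E
```

```text
tcp gate [-0.1163  0.0018] 0.016788346892361375 [-0.289   0.6511 -0.2793] -0.0002773308251103712 16.0 (array([-116.3,   -1.9,    1. ]), np.float64(0.001), 16.0)
scene 0.59 [215.6, 239.8] [-0.0892 -0.0083]
top 0.51 [318.5, 175.7] [-0.094  -0.0044]
tcp gate [-0.1188  0.0018] 0.016649714131055385 [-0.1904  0.13    0.0488] 0.00019841711510651825 16.3 (array([-118.8,   -2.1,    0.6]), np.float64(0.002), 16.3)
scene 0.94 [217.5, 238.0] [-0.093  -0.0028]
top 0.7 [317.7, 179.3] [-0.1022 -0.0062]
0.83 [204.6, 226.1, 230.6, 256.4] ((219.09616088867188, 237.9807586669922), (33.73197555541992, 18.631032943725586), 78.69007110595703)
[222.1 248.9]
[226.6 230.9]
[208.9 234.5]
[234.2 264.1]
[215.8 268.1]
```

The carrier hasn't moved, so the closed fingers passed over it; they really stand higher than stated. I'll back off and probe downward by force.

Request:
arm_command:
  series:
    - [0,[0,0,-12],0]
    - [0,[20,0,0],0]
    - [0,[25,0,0],0]
    - [0,[20,0,0],0]
    - [0,[0,0,12],0]
    - [0,[0,0,8],0]
    - [0,[0,0,4],0]
    - [0,[0,0,0],0]

```text
clock: 17.5
ee_pos: [0.4139, 0.0158, 0.0041]
tool_rot: [0.224, 0.975, -0.0, -0.0]
wrist_force: [0.1, 0.1, -0.3]
grip_width: 0.0003
grasp_force: 0.0
```

Request:
arm_command:
  series:
    - [0,[0,0,2],0]
    - [0,[0,0,2],0]
    - [0,[0,0,0],0]

```text
clock: 17.8
ee_pos: [0.4139, 0.0158, 0.0006]
tool_rot: [0.224, 0.975, -0.0, 0.0]
wrist_force: [-0.1, 0.9, 0.8]
grip_width: -0.0004
grasp_force: 0.0
```

```bash
python3 chk.py
```

```text
tcp gate [-0.1831  0.0016] 0.0005998603121205939 [-0.095   0.9019  0.8424] -0.0003506937560007125 17.8 (array([-183.1,   -2. ,  -15.4]), np.float64(0.002), 17.8)
scene 0.68 [216.1, 236.2] [-0.0986 -0.0052]
```

Request:
arm_command:
  series:
    - [0,[0,0,2],0]
    - [0,[0,0,2],0]
    - [0,[0,0,0],0]

```text
clock: 18.4
ee_pos: [0.4136, 0.0159, -0.0036]
tool_rot: [0.224, 0.975, -0.0, -0.0]
wrist_force: [0.4, -0.1, 0.0]
grip_width: 0.0001
grasp_force: 0.0
```

Request:
arm_command:
  series:
    - [0,[0,0,2],0]
    - [0,[0,0,2],0]
    - [0,[0,0,0],0]

```text
clock: 18.7
ee_pos: [0.4136, 0.0159, -0.0076]
tool_rot: [0.224, 0.975, -0.0, -0.0]
wrist_force: [0.5, -0.2, -0.0]
grip_width: -0.0001
grasp_force: 0.0
```

Request:
arm_command:
  series:
    - [0,[0,0,2],0]
    - [0,[0,0,2],0]
    - [0,[0,0,0],0]

```text
clock: 19.0
ee_pos: [0.4136, 0.0159, -0.0116]
tool_rot: [0.224, 0.975, -0.0, -0.0]
wrist_force: [0.0, 0.6, -0.1]
grip_width: 0.0002
grasp_force: 0.0
```

```bash
python3 - <<'E'
from h import *
im=arm.snapshot("scene")[:,:,::-1];P=arm.camera_params("scene")
e=np.array(arm.get_state()["ee_pos"])
# dark finger pixels near tip: list lowest dark pixel per column
x,y=proj("scene",e,P);print(x,y)
for z in(0,.01,.02,.03,.05): print(z,proj("scene",[e[0],e[1],z],P).round(1))
g=im.max(2)
for r in range(int(y)-16,int(y)+18,1): print(r,' '.join('%3d'%q for q in g[r,int(x)-14:int(x)+14]))
E
```

```text
213.20120962037993 211.7092262520422
0 [212.9 209.5]
0.01 [212.7 207.6]
0.02 [212.4 205.6]
0.03 [212.1 203.6]
0.05 [211.6 199.5]
195  36  36  25  32  26  36  30  25  33  27  20  34  31  36  28  22  29  32  31  30  41  36  37  49  70  76  57  32
196  26  33  19  26  21  34  24  20  23  28  21  49  67  56  39  28  22  24  34  34  33  40  37  33  45  46  41  29
197  27  26  27  26  32  33  29  26  29  37  36  65  90  85  47  28  28  27  28  32  29  41  41  40  34  22  27  33
198  44  37  38  31  28  22  29  29  28  28  34  63  95  74  51  28  26  22  31  37  37  40  32  33  29  24  34  68
199  54  46  42  25  43  29  27  27  31  27  25  53  61  54  36  36  35  29  29  26  30  38  35  37  34  43  78 125
200  54  48  35  33  36  32  34  30  22  29  28  35  35  35  29  25  26  25  26  42  65  63  61  49  58  90 131 169
201  32  35  27  30  32  27  32  25  30  29  36  17  34  21  24  30  26  24  47  89 123 127 118 101 112 141 181 197
202  33  17  29  29  28  14  26  24  14  24  21  18  29  32  35  33  30  33  75 128 171 183 170 163 167 185 200 208
203  30  22  26  25  31  54  64  63  47  18
[... 2272 characters left out ...]
 190
223 140 139 145 142 144 144 140 138 134 175 197 202 199 195 197 198 196 198 195 197 197 202 199 203 201 195 189 190
224 142 139 140 140 139 144 141 135 133 169 195 197 198 197 196 199 202 198 199 200 198 196 199 197 197 202 185 186
225 139 142 139 141 141 141 143 139 128 164 190 196 201 197 196 196 201 197 194 195 196 195 196 202 200 196 198 183
226 146 140 137 142 142 141 142 135 132 153 183 197 198 199 197 194 191 187 189 187 184 184 182 197 196 197 196 178
227 144 138 141 138 141 144 137 140 130 148 178 197 201 197 195 187 180 179 183 182 186 187 187 185 187 192 192 184
228 145 144 141 144 142 138 140 140 132 135 177 195 201 193 189 179 176 186 195 198 207 206 199 191 180 185 190 186
```

The fingertips now almost reach the bench (scene px (213,211), joined to their shadow). I'll raise 5 mm and push.

Request:
arm_command:
  series:
    - [0,[0,0,-5],0]
    - [0,[-10,0,0],0]
    - [0,[-10,0,0],0]
    - [0,[-8,0,0],0]
    - [0,[-8,0,0],0]
    - [0,[-8,0,0],0]
    - [0,[-8,0,0],0]
    - [0,[-8,0,0],0]
    - [0,[-8,0,0],0]
    - [0,[0,0,0],0]

```text
clock: 20.05
ee_pos: [0.4763, -0.0144, -0.0063]
tool_rot: [0.224, 0.974, 0.0, 0.001]
wrist_force: [-0.6, 0.0, -0.0]
grip_width: -0.0003
grasp_force: 0.0
```

```bash
cat > fit.py <<'E'
from h import *
v=[.5777,-.0659,-.4538];C,S=np.cos(v[2]),np.sin(v[2])
W=lambda x,y,z:[v[0]+C*x-S*y,v[1]+S*x+C*y,z]
P=arm.camera_params("scene"); im=arm.snapshot("scene")
# beech pixels: hue test near the gate; fit a carrier silhouette by hull area IoU
hsv=cv2.cvtColor(im,cv2.COLOR_RGB2HSV); m=((hsv[:,:,0]<18)&(hsv[:,:,1]>110)&(hsv[:,:,2]>90)).astype(np.uint8)
roi=np.zeros_like(m); cv2.fillPoly(roi,[np.int32([proj("scene",W(*q),P) for q in[(-.2,.05,0),(-.2,-.05,0),(.15,-.03,0),(.15,.03,0)]])],1)
m&=roi; print("px",m.sum())
best=None
for x in np.arange(-.13,.12,.004):
  for y in np.arange(-.016,.017,.004):
    for a in np.arange(-.2,.21,.05):
      pts=[proj("scene",W(x+np.cos(a)*i-np.sin(a)*j,y+np.sin(a)*i+np.cos(a)*j,z),P) for i in(-.045,.045) for j in(-.022,.022) for z in(0,.028)]
      h=cv2.convexHull(np.float32(pts)); k=np.zeros_like(m); cv2.fillPoly(k,[np.int32(h.round())],1)
      iou=(k&m).sum()/max(1,(k|m).sum())
      if best is None or iou>best[0]: best=(iou,x,y,a)
print("carrier gate-frame iou,x,y,yaw",np.round(best,3))
E
python3 chk.py; python3 fit.py
```

```text
tcp gate [-0.1137  0.0019] -0.00633026185244092 [-0.6141  0.0078 -0.023 ] -0.0002874949165457128 20.05 (array([-113.7,   -2. ,  -22.2]), np.float64(0.001), 20.05)
wrist 0.96 [255.9, 333.8] [-0.0567  0.0049]
scene 0.89 [219.9, 250.5] [-0.0586 -0.0035]
px 458
carrier gate-frame iou,x,y,yaw [ 0.536 -0.058  0.    -0.05 ]
```

The carrier is now pushed straight, at about x −57 mm, y ~0. On through the gate.

Request:
arm_command:
  series:
    - [0,[-8,0,0],0]
    - [0,[-8,0,0],0]
    - [0,[-8,0,0],0]
    - [0,[-8,0,0],0]
    - [0,[-8,0,0],0]
    - [0,[-8,0,0],0]
    - [0,[-8,0,0],0]
    - [0,[-8,0,0],0]
    - [0,[-8,0,0],0]
    - [0,[-8,0,0],0]
    - [0,[-8,0,0],0]
    - [0,[0,0,0],0]

```text
clock: 21.6
ee_pos: [0.5557, -0.053, -0.0062]
tool_rot: [0.224, 0.974, 0.0, 0.001]
wrist_force: [-0.7, 0.6, -0.6]
grip_width: -0.0001
grasp_force: 0.0
```

```bash
python3 chk.py; python3 fit.py
```

```text
tcp gate [-0.0255  0.002 ] -0.0062447469729483285 [-0.6544  0.6277 -0.5542] -6.78971544241741e-05 21.6 (array([-25.5,  -2. , -22.2]), np.float64(0.001), 21.6)
wrist 0.96 [254.2, 333.0] [0.0309 0.0039]
scene 0.56 [225.9, 287.0] [ 0.0353 -0.0076]
px 436
carrier gate-frame iou,x,y,yaw [ 0.455  0.014  0.004 -0.05 ]
```

Request:
arm_command:
  series:
    - [0,[-8,0,0],0]
    - [0,[-8,0,0],0]
    - [0,[-8,0,0],0]
    - [0,[-8,0,0],0]
    - [0,[-8,0,0],0]
    - [0,[-8,0,0],0]
    - [0,[-7,0,0],0]
    - [0,[-5,0,0],0]
    - [0,[0,0,0],0]
    - [0,[0,0,0],0]

```text
clock: 22.95
ee_pos: [0.6084, -0.0784, -0.0063]
tool_rot: [0.224, 0.975, 0.0, 0.0]
wrist_force: [-0.4, -0.8, -0.3]
grip_width: -0.0
grasp_force: 0.0
```

```bash
python3 chk.py
```

```text
tcp gate [0.033  0.0022] -0.006274796744449453 [-0.4107 -0.7822 -0.313 ] -4.930627158831319e-05 22.95 (array([ 33. ,  -2.1, -22.3]), np.float64(0.002), 22.95)
wrist 0.62 [249.6, 333.5] [0.0898 0.0013]
wrist 0.43 [248.0, 192.1] [-0.002   0.0005]
scene 0.77 [233.6, 313.2] [ 0.0995 -0.003 ]
```

Request:
arm_command:
  series:
    - [0,[2,0,0],0]
    - [0,[0,0,-8],0]
    - [0,[0,0,-12],0]
    - [0,[0,0,-18],0]
    - [0,[0,0,-25],0]
    - [0,[0,0,-30],0]
    - [0,[0,0,-30],0]
    - [0,[20,0,-20],0]
    - [0,[40,0,0],0]
    - [0,[45,0,0],0]
    - [0,[45,0,0],0]
    - [0,[40,0,0],0]

```text
clock: 24.45
ee_pos: [0.4336, 0.0062, 0.1378]
tool_rot: [0.224, 0.975, 0.0, 0.001]
wrist_force: [0.3, 0.4, 0.4]
grip_width: -0.0001
grasp_force: 0.0
```

Request:
arm_command:
  series:
    - [0,[20,0,0],0]
    - [0,[0,0,0],0]
    - [0,[0,0,0],0]

```text
clock: 24.75
ee_pos: [0.4184, 0.0141, 0.1378]
tool_rot: [0.224, 0.975, 0.0, 0.001]
wrist_force: [1.0, -0.5, 0.3]
grip_width: -0.0004
grasp_force: 0.0
```

```bash
python3 chk.py; python3 - <<'E'
from h import *
v=[.5777,-.0659,-.4538];C,S=np.cos(v[2]),np.sin(v[2])
# compare gateway strip with the first (shut-leaf) pictures
old={"scene":cv2.imread("pics/scene0.png")}
im=arm.snapshot("scene")[:,:,::-1]; o=old["scene"]
W=lambda x,y,z:proj("scene",[v[0]+C*x-S*y,v[1]+S*x+C*y,z])
def diff(n,q):
    k=np.zeros(im.shape[:2],np.uint8);cv2.fillPoly(k,[np.int32([W(*p).round() for p in q])],1)
    print(n,k.sum(),cv2.absdiff(im,o)[k>0].mean().round(1),im[k>0].mean(0).round(),o[k>0].mean(0).round())
for n,s in(("left",1),("right",-1)):
    diff(n+" leaf face",[(0,s*.03,.036),(0,s*.004,.036),(0,s*.004,.006),(0,s*.03,.006)])
    diff(n+" swung area",[(.008,s*.028,.02),(.008,s*.02,.02),(.03,s*.02,.02),(.03,s*.028,.02)])
diff("carrier top",[(.06,.015,.028),(.06,-.015,.028),(.07,-.015,.028),(.07,.015,.028)])
E
```

```text
tcp gate [-0.1782  0.0021] 0.13778936433250955 [ 0.9962 -0.5029  0.3017] -0.0004112879074325606 24.75 (array([-177.9,   -2.7,  122.2]), np.float64(0.002), 24.75)
scene 0.7 [231.9, 310.9] [ 0.0935 -0.0056]
top 0.89 [351.6, 104.8] [ 0.0881 -0.0033]
left leaf face 74 6.3 [115. 120. 125.] [110. 113. 118.]
left swung area 40 5.2 [105. 134. 111.] [100. 128. 106.]
right leaf face 74 6.3 [119. 124. 129.] [113. 118. 123.]
right swung area 42 6.6 [116. 149. 124.] [111. 142. 117.]
carrier top 74 38.7 [ 88. 137. 195.] [123. 152. 131.]
```

The leaf regions match the original shut-leaf picture: leaf-face colour is unchanged and green mat shows behind. The carrier is at x ≈ +0.09, y ≈ 0, so I'm handing in.

```bash
python3 -c "
from workcell import arm
print(arm.sign_off())"
```

```text
the job is handed in; nothing more can be done
None
```

I handed the job in at about 25 s: by my last measurements the carrier stands inside the garage about 90 mm behind the gate, both leaves look shut, and the arm is clear; the hand-in returned no verdict.

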